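Turn the freezer alarm ring to its felt stop

ROBOT

A 6-joint arm with a two-finger parallel gripper is mounted at the origin on the work surface. World frame = base frame: x ahead of the robot, y to its left, z up, the work surface at z = 0. Lengths are in mm, angles in rad, forces in N, time in s.
With the tool pointing down it reaches from about 350 to 975 mm from the base axis. Payload 7.1 kg.
Tool frame: the origin (TCP) lies at the very end of the fingers, on their centre line; the grasp point (between the pads) lies 19 mm behind it; x points along the fingers, z is the direction in which the jaws open and shut, and the axes are right-handed (so a half turn about x gives the same grasp; the last joint's range is limited). The gripper opens to 88 mm and grips with 3 to 60 N. Pads are 20 mm wide; open, the fingers measure 115 mm over their backs; the gripper's body (75 mm by 178 mm) begins 61 mm behind the grasp point.
Start: joints at [-1.124, 0.423, 1.63, -0, 1.089, -0.019], TCP at [280.725, -558.389, 222.675] pointing down, gripper open.
Joint ranges: [-3, 3], [-0.9, 2.11], [0.09, 2.58], [-1.31, 4.45], [0.11, 2.69], [-2.54, 2.54]. Speed limits (rad/s): [2.39, 2.39, 3.01, 3.14, 3.14, 3.14].

INTERFACE

Orientations are given as a rotation vector (axis times angle).
In Python, from workcell import * gives the robot as it stands.
- The arm moves only by the shell command python3 -m crank 'ROWS'. ROWS is JSON, a list of rows, each a list of 3 entries, a list of its own where there are three numbers: the shift along the tool's x, y, z in cm, then the turn, a rotation vector about the tool's x, y, z in degrees, then the finger opening in cm, from 0 to 8.78. In form: [[[dx, dy, dz], [rx, ry, rz], claw], ...]. A call has 1 to 5 rows; each row shifts and turns the commanded pose from where the row before left it, along the tool's axes as they then stand; what a row does not reach is not made up. A row lasts 1/8 s, in which the tool goes at most 62.5 mm and 10.7 degrees, less where a joint would pass 70% of its speed; a pose out of reach is approached as far as the arm can. A call with a gripper value outside its range is refused whole. The fingers move at their own pace and stop on an object; the grip force is fixed at half the most. Time passes only in rows, so rows that do not move let the fingers close. It gives the time, the measured TCP pose, the force and the opening at its end, in the units of the state.
- get_obs(): the state, without advancing time (a new reading comes with each control period).
- get_image(name): name is "scene" or "top" or "wrist"; returns a dict with "pixels" (420x560x3 uint8, red, green, blue), "mtx" (3x3 intrinsics, pixels), "view" (4x4, takes a point from world to camera coordinates). Camera axes: x right, y down, z forward; pixel columns grow to the right and rows downward; lengths in mm; the calibration is good to about 2 mm. The wrist camera is an equidistant fisheye: a pixel r from the principal point sees the ray r / f radians off the axis. A picture is of the moment at which its call begins. There is no depth.
- close_job(): hands the job in, once; it reports no verdict.
The state is a dict: "t": time; "qpos": joint angles; "qvel": joint speeds; "joint_torque": joint torques, N m; "ee_pos": TCP position; "orientation": TCP orientation; "ft_force": force on the tool from outside, world axes, zero at the start; "moment": the same for the moment, N m; "width": finger opening in mm.
Only numpy, scipy, OpenCV 4.12 (cv2) and the standard library are available. Lean on these libraries where they do the work, as an engineer would, in place of code of your own. Each camera call takes 0.05 s, during which the arm holds its last target.

TASK

On the freezer alarm console, turn only the outer ring of the twin knob clockwise until you feel it come up against the spring stop inside, and leave it bearing on that stop; do not force it, and do not disturb the inner knob. Then gently press the round confirm button all the way in and let go, leaving the tin, the jar and the carton where they stand.

Things in the scene. Friction and masses are not known exactly. Their poses are not given: they have to be found in the camera images.
- console: White-painted control box fixed on the bench, 160 (x) x 240 (y) x 70 mm high, flat level top. Origin: centre of its underside; z up, x is across its depth (at yaw 0 its front faces the robot). The twin knob's vertical axis is at x 0, y +50 mm; the confirm button's at x 0, y -72 mm. It holds the ring's hidden spring stop.
- ring: Outer ring of the twin knob, black plastic. Origin: on its vertical axis, level with the console's top; z up; a small nib on its skirt points along -x, out to 54 mm. Ribbed round grip 56 mm in diameter, 7 to 31 mm above the origin, grippable at any yaw; below it a skirt 80 mm in diameter, 1 to 7 mm. It turns with a steady friction of 0.25 N m and stays where left.
- ring_grip (a point): Point on the knob's axis, half-way up the ring's grip (19 mm above the console's top). Clockwise from above, 0.55 to 1.4 rad from its start, the ring meets a spring stop hidden inside, nowhere marked: the turning torque then steps up by 0.15 N m, grows to +0.35 N m over 0.10 rad of give, and then is solid. Over +0.5 N m is forcing it. Let go, it stays against the stop.
- inner_mark (a point): Outer end of the white line on top of the inner knob, 17 mm from the axis, 47 mm above the console's top. The inner knob is grey plastic, 36 mm in diameter, on the ring's axis, 31 to 47 mm above the console's top, and turns very easily (0.015 N m).
- confirm_top (a point): Centre of the top of the round black confirm button, 30 mm in diameter, 24 mm above the console's top when out, in a grey round housing 46 mm in diameter and 12 mm high. It is pressed straight down.
- confirm (a joint): Travel of the confirm button in m: 0 released, 0.008 fully in. A spring pushes it back; fully in takes 8 N, and after that it is solid.
- tin: Food tin, 74 mm diameter, 110 mm high, bystander. Origin: centre of its underside.
- jar: Glass jar with steel cap, 68 mm diameter, 100 mm high, bystander. Origin: centre of its underside.
- carton: Small cardboard carton, 60 x 110 x 90 mm high, bystander. Origin: centre of its underside.

How it is judged:
By the outcome, as a careful person would: the job done as asked, in the order asked, and still so for the second after the job is handed in, with the robot touching nothing.
It also fails if it takes over 61 s, if anything falls off the work surface, if the arm or the gripper's body presses on something with over 40 N, if the wrist force passes 120 N, or if a joint passes its speed limit or range.

## Working session

There is one attempt and no reset: what is moved stays moved. The work goes in short steps, Python scripts to look and compute and a shell command to move; the robot and the scene stay as the last step left them, time stands still between calls to the robot, and variables do not carry over. Pictures are saved under pics/ and viewed, and the job is handed in when it is done.

```bash
mkdir -p pics; ls; python3 - <<'E'
from workcell import *
import cv2
print(get_obs())
for n in ["scene","top","wrist"]:
    d=get_image(n); cv2.imwrite(f"pics/{n}0.png",d["pixels"][:,:,::-1]); print(n,d["mtx"].tolist(),d["view"].round(4).tolist())
E
```

```text
pics
{'t': 0.0, 'qpos': array([-1.12402041e+00,  4.23820764e-01,  1.63069996e+00,  6.50892512e-06,
        1.08860059e+00, -1.90068774e-02]), 'qvel': array([-0.00073682,  0.00138237,  0.00080877,  0.00020394,  0.00020995,
        0.00216255]), 'joint_torque': array([ 4.26932238e-04, -5.44622648e+01, -2.73661888e+01,  6.42773858e-02,
        2.27955810e-02, -1.04714977e-04]), 'ee_pos': array([ 280.4784943 , -557.89980909,  221.91032294]), 'orientation': array([ 0.86048506,  1.39556447, -0.8591225 ]), 'ft_force': array([-0.0970479 , -0.7447065 , -0.19950798]), 'moment': array([-0.0054275 , -0.01040663, -0.02329507]), 'width': 88.00551224144348}
scene [[407.59161880252657, 0.0, 277.55552007351713], [0.0, 407.59161880252657, 211.5566774003184], [0.0, 0.0, 1.0]] [[-0.4642, 0.8856, -0.0185, 233.2654], [0.6851, 0.3457, -0.6412, -407.2156], [-0.5614, -0.3103, -0.7672, 1500.2069], [0.0, 0.0, 0.0, 1.0]]
top [[475.4525877435776, 0.0, 282.5728410936882], [0.0, 475.4525877435776, 206.19626611713477], [0.0, 0.0, 1.0]] [[-0.0156, -0.9999, -0.0021, 64.4229], [-0.9975, 0.0158, -0.0684, 640.3791], [0.0685, 0.0011, -0.9977, 1102.6732], [0.0, 0.0, 0.0, 1.0]]
wrist [[325.19226210127806, 0.0, 277.64890624301944], [0.0, 325.19226210127806, 207.84423544618303], [0.0, 0.0, 1.0]] [[0.4483, -0.8939, -0.0021, -623.8796], [-0.859, -0.4314, 0.2755, -32.749], [-0.2472, -0.1217, -0.9613, 392.1353], [0.0, 0.0, 0.0, 1.0]]
```

View pics/top0.png

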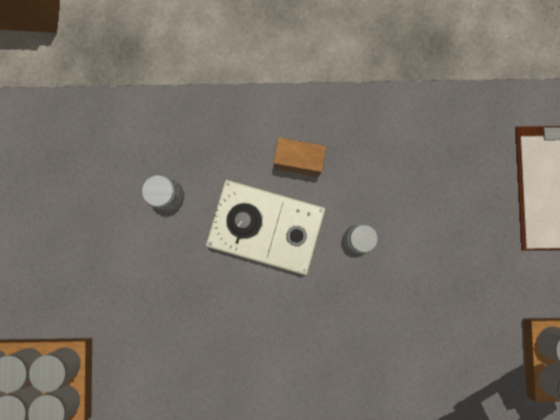

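View pics/scene0.png

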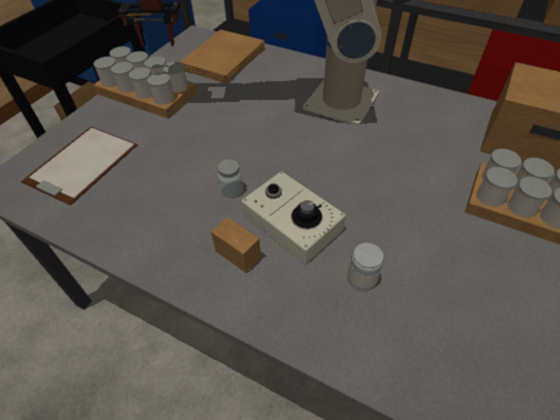

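The top view shows the console (corners about (227,181), (324,207), (306,274), (208,247)), with the twin knob near (244,221) and the button near (296,236). The carton, jar and tin stand clear around it. I'll zoom in next.

```bash
python3 - <<'E'
import cv2
a=cv2.imread("pics/top0.png")[170:285,195:335]; a=cv2.resize(a,None,fx=5,fy=5,interpolation=cv2.INTER_CUBIC); cv2.imwrite("pics/topz.png",a)
a=cv2.imread("pics/scene0.png")[165:265,235:350]; a=cv2.resize(a,None,fx=6,fy=6,interpolation=cv2.INTER_CUBIC); cv2.imwrite("pics/scenez.png",a)
E
```

```text
(no output)
```

View pics/topz.png

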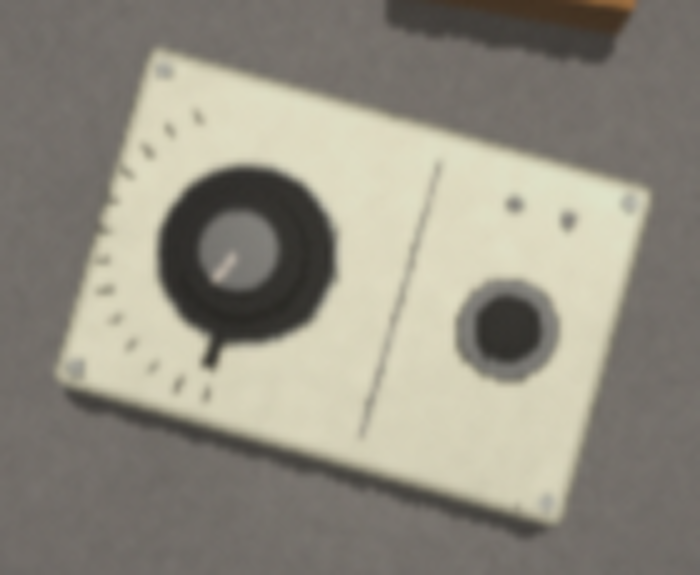

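View pics/scenez.png

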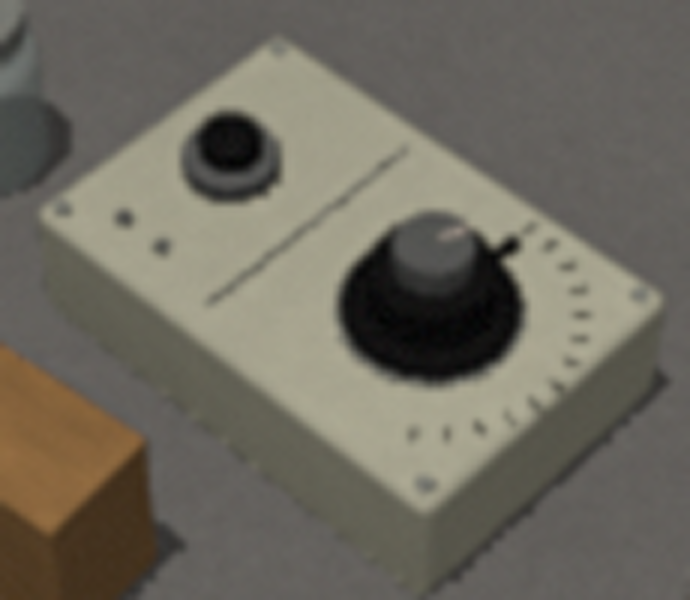

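```bash
cat > fit.py <<'E'
from workcell import *
import numpy as np
from scipy.optimize import least_squares
T=get_image("top");S=get_image("scene")
def proj(d,P):
    c=(d["view"][:3,:3]@P.T).T+d["view"][:3,3]; u=(d["mtx"]@c.T).T; return u[:,:2]/u[:,2:]
L=np.array([[80,120,70],[80,-120,70],[-80,-120,70],[-80,120,70],[0,-72,94],[0,50,117]],float)
t=np.array([[153,50],[650,190],[560,522],[58,378],[508,328],[238,250]])/5+[195,170]-.4
s=np.array([[425,512],[40,213],[280,38],[662,297],[231,140],[434,236]])/6+[235,165]-.42
def W(p):
    c,n=np.cos(p[2]),np.sin(p[2]); return L@np.array([[c,n,0],[-n,c,0],[0,0,1]])+[p[0],p[1],0]
for use in ("ts","t","s"):
    f=lambda p:np.concatenate([(proj(T,W(p))-t).ravel()*('t' in use),(proj(S,W(p))-s).ravel()*('s' in use)])
    r=least_squares(f,[480,50,-.2]); print(use,r.x,np.round(f(r.x),1)); print(W(r.x)[4:])
E
python3 fit.py
```

```text
ts [ 5.93222871e+02  9.35225150e+01 -2.92878523e-01] [-0.7 -1.6  1.6 -0.8  0.5  1.3 -1.7  0.7  0.3 -0.3  0.3 -0.2  0.5  0.5
 -1.4 -0.4 -0.3 -1.4  1.9 -0.4 -0.1 -1.1  0.2  0.9]
[[572.43579684  24.58850636  94.        ]
 [607.65833917 141.39335434 117.        ]]
t [ 5.92842164e+02  9.36401311e+01 -2.91028379e-01] [-0.8 -1.4  1.5 -0.8  0.5  1.4 -1.7  0.9  0.3 -0.2  0.2 -0.   0.   0.
 -0.  -0.  -0.  -0.   0.  -0.  -0.  -0.   0.   0. ]
[[572.18266362  24.66778136  94.        ]
 [607.18904008 141.53759614 117.        ]]
s [ 5.93996174e+02  9.34870947e+01 -2.95835973e-01] [-0.  -0.   0.  -0.   0.   0.  -0.   0.   0.  -0.   0.  -0.   0.2  0.7
 -1.6 -0.4 -0.3 -1.3  1.8 -0.  -0.2 -1.  -0.   1.1]
[[573.00532181  24.61486421  94.        ]
 [608.57315413 141.31503261 117.        ]]
```

View pics/wrist0.png

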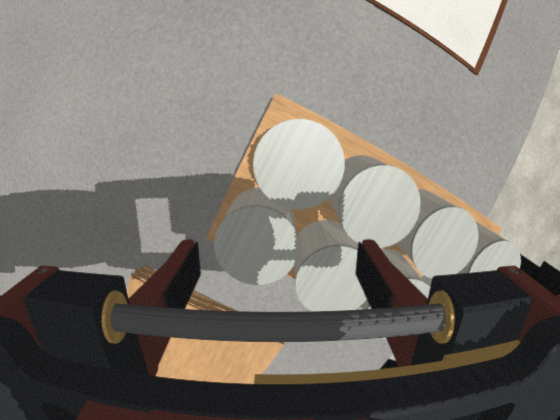

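```bash
cat > h.py <<'E'
from workcell import *
import numpy as np
from scipy.spatial.transform import Rotation as Ro
def st(o=None):
    o=o or get_obs(); R=Ro.from_rotvec(o["orientation"]).as_matrix()
    return o,R
def rel(target):
    o,R=st(); d=np.array(target)-o["ee_pos"]; print("tool shift cm",(R.T@d/10).round(3)); 
    print("x axis",R[:,0].round(3),"jaw yaw deg",np.degrees(np.arctan2(R[1,2],R[0,2])).round(2),"q",o["qpos"].round(3))
    print("t",round(o["t"],2),"pos",o["ee_pos"].round(1),"F",o["ft_force"].round(1),"M",o["moment"].round(3),"w",o["width"].round(1))
E
python3 - <<'E'
from h import *
rel([607.6,141.4,222])
T=get_image("top")
# bystander tops via top image
Ki=np.linalg.inv(T["mtx"]);V=T["view"];c=-V[:3,:3].T@V[:3,3]
for n,p,z in(("left can",(158,191),105),("right can",(363,239),105),("carton",(300,152),90)):
    r=V[:3,:3].T@(Ki@[*p,1]);print(n,(c+r*(z-c[2])/r[2]).round(0))
E
```

```text
tool shift cm [  0.067  60.635 -47.819]
x axis [-0.     0.001 -1.   ] jaw yaw deg -63.31 q [-1.124  0.423  1.63   0.     1.089 -0.019]Traceback (most recent call last):
  File "<stdin>", line 2, in <module>
  File "h.py", line 10, in rel
    print("t",round(o["t"],2),"pos",o["ee_pos"].round(1),"F",o["ft_force"].round(1),"M",o["moment"].round(3),"w",o["width"].round(1))
                                                                                                                 ^^^^^^^^^^^^^^^^
AttributeError: 'float' object has no attribute 'round'
```

```bash
sed -i 's/o\["width"\].round(1)/round(o["width"],1)/' h.py
python3 -m crank '[[[0,4,-3.2],[0,0,0],8.78],[[0,4,-3.2],[0,0,0],8.78],[[0,4,-3.2],[0,0,0],8.78],[[0,4,-3.2],[0,0,0],8.78],[[0,4,-3.2],[0,0,0],8.78]]'
python3 -c "
from h import *
rel([607.6,141.4,180])"
```

```text
t: 0.88
ee_pos: [388.0, -324.1, 222.8]
orientation: [0.86, 1.394, -0.86]
ft_force: [0.5, 0.5, -0.8]
width: 87.8
tool shift cm [  4.277  40.513 -31.745]
x axis [ 0. -0. -1.] jaw yaw deg -63.33 q [-0.719  0.248  1.89   0.     1.003  0.386]
t 0.88 pos [ 388.  -324.1  222.8] F [ 0.5  0.5 -0.8] M [ 0.017 -0.033 -0.019] w 87.8
```

```bash

python3 -m crank '[[[0,4,-3.2],[0,0,0],8.78],[[0,4,-3.2],[0,0,0],8.78],[[0,4,-3.2],[0,0,0],8.78],[[0,4,-3.2],[0,0,0],8.78],[[0,4,-3.2],[0,0,0],8.78]]'
python3 -m crank '[[[0,4,-3.2],[0,0,0],8.78],[[0,4,-3.2],[0,0,0],8.78],[[0,4,-3.2],[0,0,0],8.78],[[0,4,-3.2],[0,0,0],8.78],[[0,4,-2.8],[0,0,0],8.78]]'
python3 -m crank '[[[0.2,0,0],[-10,0,0],8.78],[[0.2,0,0],[-10,0,0],8.78],[[0.2,0,0],[-10,0,0],8.78],[[0.2,0,0],[-10,0,0],8.78],[[0.2,0,0],[-10,0,0],8.78]]'
python3 -m crank '[[[0.2,0,0],[-10,0,0],8.78],[[0.2,0,0],[-10,0,0],8.78],[[0,0,0],[0,0,0],8.78]]'
python3 - <<'E'
from h import *
import cv2
rel([607.6,141.4,140])
for n in ("wrist","top"):
    d=get_image(n); cv2.imwrite(f"pics/{n}1.png",d["pixels"][:,:,::-1])
E
```

```text
t: 1.5
ee_pos: [495.0, -91.2, 222.8]
orientation: [0.86, 1.394, -0.859]
ft_force: [0.8, -0.5, 0.1]
width: 87.6
t: 2.12
ee_pos: [603.4, 138.2, 222.6]
orientation: [0.859, 1.394, -0.859]
ft_force: [1.7, -0.8, 0.4]
width: 87.9
t: 2.75
ee_pos: [602.9, 136.4, 212.5]
orientation: [0.178, 1.564, -0.178]
ft_force: [0.6, 1.4, 0.8]
width: 87.7
t: 3.12
ee_pos: [602.8, 136.4, 208.4]
orientation: [-0.091, 1.569, 0.09]
ft_force: [0.7, -0.3, -0.4]
width: 87.9
tool shift cm [6.84  0.447 0.538]
x axis [-0.001 -0.    -1.   ] jaw yaw deg 6.6 q [ 0.203  0.429  1.657 -0.     1.056  0.088]
t 3.12 pos [602.8 136.4 208.4] F [ 0.7 -0.3 -0.4] M [-0.117 -0.138 -0.01 ] w 87.9
```

View pics/wrist1.png

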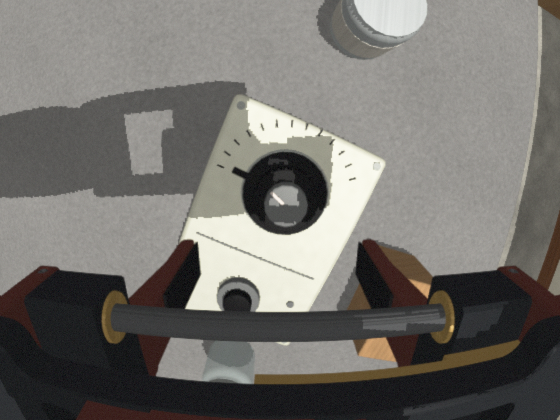

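The wrist view shows the inner knob top near (286,202), the black skirt centred near (285,192) and the button near (237,297). I'll use these to cross-check the axes.

```bash
python3 - <<'E'
from h import *
import cv2
d=get_image("wrist");V=d["view"];f=d["mtx"][0,0];c0=d["mtx"][:2,2];c=-V[:3,:3].T@V[:3,3]
def hit(p,z):
    v=np.array(p)-c0;r=np.hypot(*v);th=r/f;ray=np.r_[np.sin(th)*v/r,np.cos(th)];w=V[:3,:3].T@ray
    return (c+w*(z-c[2])/w[2]).round(1)
g=cv2.cvtColor(d["pixels"],cv2.COLOR_RGB2GRAY)
m=((g<55)).astype(np.uint8); m[:140]=0;m[245:]=0;m[:,:240]=0;m[:,340:]=0
m=cv2.morphologyEx(m,cv2.MORPH_OPEN,np.ones((9,9)))
cs,_=cv2.findContours(m,0,2);k=max(cs,key=cv2.contourArea);e=cv2.fitEllipse(cv2.convexHull(k));print(e)
print("skirt",hit(e[0],77),"inner",hit((286,202),117),"button",hit((237,300),94))
crop=d["pixels"][140:320,200:350,::-1];cv2.imwrite("pics/wz1.png",cv2.resize(crop,None,fx=3.3,fy=3.3,interpolation=2))
E
```

```text
((265.7652587890625, 191.37396240234375), (47.226844787597656, 66.48096466064453), 0.5315445065498352)
skirt [591.5 142.5  77. ] inner [609.1 144.9 117. ] button [574.   32.9  94. ]
```

View pics/wz1.png

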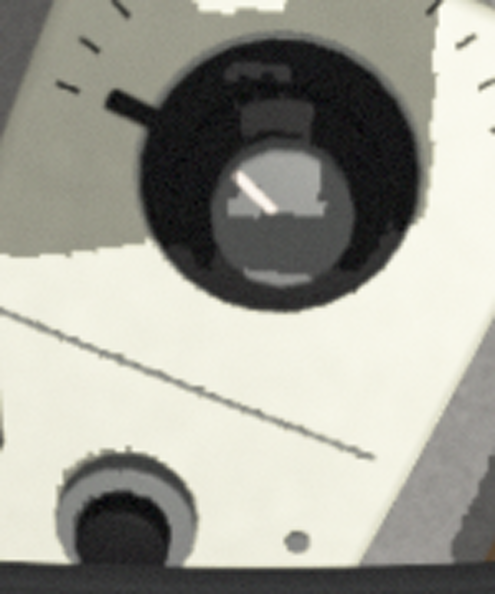

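```bash
python3 - <<'E'
from h import *
d=get_image("wrist");V=d["view"];f=d["mtx"][0,0];c0=d["mtx"][:2,2];c=-V[:3,:3].T@V[:3,3]
def hit(p,z):
    v=np.array(p)-c0;r=np.hypot(*v);th=r/f;ray=np.r_[np.sin(th)*v/r,np.cos(th)];w=V[:3,:3].T@ray
    return (c+w*(z-c[2])/w[2]).round(1)
print("skirt",hit((284.5,192.4),77),"inner",hit((285.8,205.8),117),"button",hit((237.3,302.7),94))
rel([608,141.5,140])
E
```

```text
skirt [608.9 143.5  77. ] inner [609.4 141.7 117. ] button [574.6  29.6  94. ]
tool shift cm [6.876 0.45  0.547]
x axis [ 0.  0. -1.] jaw yaw deg 6.55 q [0.203 0.429 1.656 0.    1.056 0.089]
t 3.33 pos [603.1 136.4 208.8] F [-0.3  0.4 -0.2] M [-0.015 -0.094  0.024] w 87.8
```

```bash

python3 -m crank '[[[2,0.5,0.58],[0,0,0],8.78],[[3,0,0],[0,0,0],8.78],[[3,0,0],[0,0,0],8.78],[[2,0,0],[0,0,0],8.78],[[1,0,0],[0,0,0],8.78]]'
python3 -m crank '[[[0,0,0],[0,0,0],8.78]]'
python3 - <<'E'
from h import *
import cv2
rel([608.3,142,80.5])
d=get_image("wrist"); cv2.imwrite("pics/wrist2.png",d["pixels"][:,:,::-1])
d=get_image("scene"); cv2.imwrite("pics/scene2.png",cv2.resize(d["pixels"][120:280,220:380,::-1],None,fx=3.5,fy=3.5,interpolation=2))
E
```

```text
t: 3.95
ee_pos: [607.6, 142.0, 96.8]
orientation: [-0.092, 1.571, 0.091]
ft_force: [-0.5, 0.6, -0.6]
width: 87.5
t: 4.08
ee_pos: [608.0, 142.0, 98.1]
orientation: [-0.092, 1.57, 0.091]
ft_force: [-0.3, -0.4, 0.4]
width: 87.9
tool shift cm [ 1.757 -0.007  0.027]
x axis [-0.001 -0.    -1.   ] jaw yaw deg 6.68 q [0.21  0.58  1.704 0.    0.859 0.094]
t 4.08 pos [608.  142.   98.1] F [-0.3 -0.4  0.4] M [-0.008 -0.087 -0.022] w 87.9
```

View pics/wrist2.png

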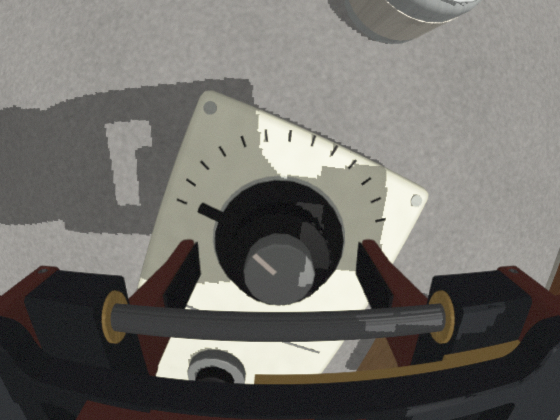

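View pics/scene2.png

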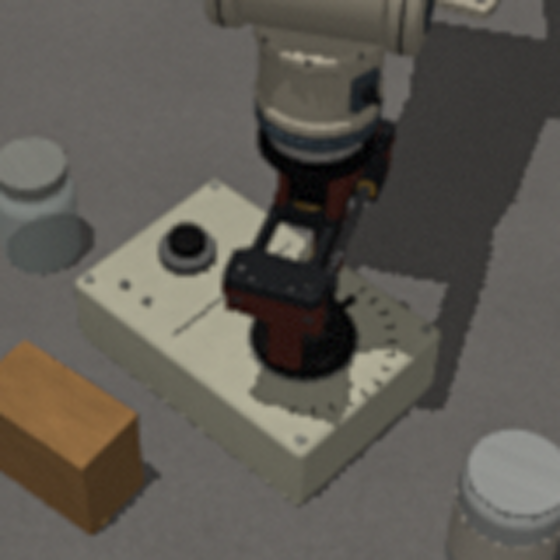

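Fingers straddle the ring evenly (ring 216–343, jaws at 195 and 360 in the wrist picture). Lowering, then closing.

```bash

python3 -m crank '[[[1.2,0,0],[0,0,0],8.78],[[0.45,0,0],[0,0,0],8.78],[[0,0,0],[0,0,0],8.78]]'
python3 -m crank '[[[0,0,0],[0,0,0],6.4],[[0,0,0],[0,0,0],6.4],[[0,0,0],[0,0,0],6.4]]'
python3 -c "
from h import *
rel([608.3,142,80.5])"
```

```text
t: 4.55
ee_pos: [607.8, 141.9, 81.7]
orientation: [-0.092, 1.57, 0.092]
ft_force: [0.3, 0.6, 0.6]
width: 88.2
t: 4.92
ee_pos: [608.3, 142.0, 82.4]
orientation: [-0.092, 1.569, 0.092]
ft_force: [-0.8, -0.9, -0.1]
width: 64.7
tool shift cm [ 0.185 -0.003 -0.001]
x axis [ 0.  0. -1.] jaw yaw deg 6.69 q [0.21  0.602 1.709 0.    0.83  0.094]
t 4.92 pos [608.3 142.   82.4] F [-0.8 -0.9 -0.1] M [-0.032 -0.109 -0.023] w 64.7
```

Closing at z ≈ 81–82 (over 18 mm of the grip height).

```bash

python3 -m crank '[[[0.1,0,0],[0,0,0],5.8],[[0,0,0],[0,0,0],5.6],[[0,0,0],[0,0,0],5.0]]'
python3 -m crank '[[[0,0,0],[0,0,0],4.0],[[0,0,0],[0,0,0],4.0]]'
python3 -c "
from h import *
rel([608.3,142,81.4])"
```

```text
t: 5.3
ee_pos: [608.6, 142.1, 81.2]
orientation: [-0.092, 1.568, 0.092]
ft_force: [1.7, 0.1, -2.6]
width: 55.3
t: 5.55
ee_pos: [608.6, 142.1, 81.2]
orientation: [-0.092, 1.568, 0.092]
ft_force: [3.5, -0.3, -2.2]
width: 55.5
tool shift cm [-0.017 -0.006 -0.031]
x axis [ 0.001  0.    -1.   ] jaw yaw deg 6.69 q [ 0.21   0.604  1.709 -0.     0.827  0.094]
t 5.55 pos [608.6 142.1  81.2] F [ 3.5 -0.3 -2.2] M [ 0.035 -0.598 -0.019] w 55.5
```

```bash

python3 -m crank '[[[0,0,0],[1,0,0],4],[[0,0,0],[2,0,0],4],[[0,0,0],[2,0,0],4],[[0,0,0],[2,0,0],4]]'
python3 -c "
from h import *
rel([608.3,142,81.4])"
python3 -m crank '[[[0,0,0],[3,0,0],4],[[0,0,0],[3,0,0],4],[[0,0,0],[2,0,0],4]]'
python3 - <<'E'
from h import *
import cv2
rel([608.3,142,81.4])
d=get_image("wrist"); cv2.imwrite("pics/wrist3.png",d["pixels"][:,:,::-1])
E
```

```text
t: 6.05
ee_pos: [608.7, 142.1, 81.2]
orientation: [0.006, 1.57, -0.006]
ft_force: [5.4, -0.5, -4.2]
width: 55.9
tool shift cm [-0.016 -0.009 -0.041]
x axis [ 0.001  0.    -1.   ] jaw yaw deg -0.45 q [ 0.21   0.604  1.709 -0.     0.827  0.218]
t 6.05 pos [608.7 142.1  81.2] F [ 5.4 -0.5 -4.2] M [ 0.1   -0.968  0.242] w 55.9
t: 6.42
ee_pos: [608.8, 142.1, 81.2]
orientation: [0.116, 1.566, -0.116]
ft_force: [5.7, -0.1, -4.0]
width: 55.2
tool shift cm [-0.018 -0.014 -0.046]
x axis [ 0.001  0.    -1.   ] jaw yaw deg -8.45 q [ 0.21   0.604  1.709 -0.     0.827  0.358]
t 6.42 pos [608.8 142.1  81.2] F [ 5.7 -0.1 -4. ] M [ 0.064 -1.061  0.296] w 55.2
```

View pics/wrist3.png

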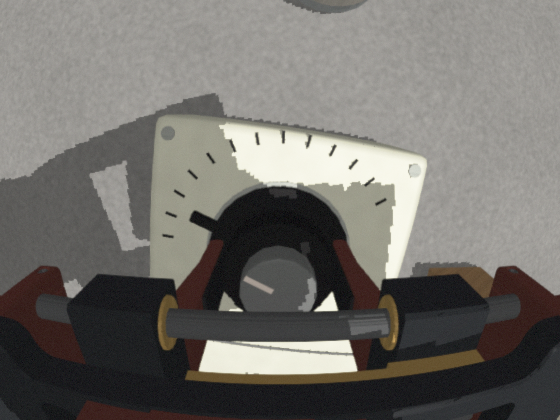

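The nib (≈(203,222)) moved with the tool. The inner mark stayed fixed in the world and rotates in this view. Friction reads about 0.25–0.3 N m. Continuing.

```bash

python3 -m crank '[[[0,0,0],[3,0,0],4],[[0,0,0],[3,0,0],4],[[0,0,0],[3,0,0],4],[[0,0,0],[3,0,0],4]]'
python3 -c "
from h import *
rel([608.3,142,81.4])"
for i in 1 ; do python3 -m crank '[[[0,0,0],[1,0,0],4],[[0,0,0],[1,0,0],4],[[0,0,0],[1,0,0],4],[[0,0,0],[0.5,0,0],4]]'; done
python3 -c "
from h import *
rel([608.3,142,81.4])"
```

```text
t: 6.98
ee_pos: [609.0, 142.0, 81.2]
orientation: [0.281, 1.551, -0.28]
ft_force: [5.6, -0.3, -4.9]
width: 55.8
tool shift cm [-0.016 -0.027 -0.062]
x axis [ 0.002  0.    -1.   ] jaw yaw deg -20.47 q [ 0.21   0.604  1.709 -0.     0.827  0.568]
t 6.97 pos [609.  142.   81.2] F [ 5.6 -0.3 -4.9] M [ 0.032 -1.135  0.289] w 55.8
t: 7.48
ee_pos: [609.0, 142.0, 81.2]
orientation: [0.328, 1.544, -0.327]
ft_force: [6.5, -0.2, -5.3]
width: 55.5
tool shift cm [-0.015 -0.03  -0.064]
x axis [ 0.002  0.    -1.   ] jaw yaw deg -23.9 q [ 0.21   0.604  1.709 -0.     0.827  0.628]
t 7.47 pos [609.  142.   81.2] F [ 6.5 -0.2 -5.3] M [-0.008 -1.117  0.279] w 55.5
```

```bash
cat > m.py <<'E'
from workcell import *
import numpy as np
from scipy.spatial.transform import Rotation as Ro
o=get_obs();R=Ro.from_rotvec(o["orientation"]).as_matrix()
print("t",round(o["t"],2),"yaw",np.degrees(np.arctan2(R[1,2],R[0,2])).round(2),"Mz",o["moment"][2].round(3),"F",o["ft_force"].round(1))
import sys
sys.exit(0 if o["moment"][2]<0.36 else 1)
E
python3 -m crank '[[[0,0,0],[1,0,0],4],[[0,0,0],[1,0,0],4]]' >/dev/null; python3 m.py && 
python3 -m crank '[[[0,0,0],[1,0,0],4],[[0,0,0],[1,0,0],4]]' >/dev/null && python3 m.py && 
python3 -m crank '[[[0,0,0],[1,0,0],4],[[0,0,0],[1,0,0],4]]' >/dev/null && python3 m.py && 
python3 -m crank '[[[0,0,0],[1,0,0],4],[[0,0,0],[1,0,0],4]]' >/dev/null && python3 m.py && 
python3 -m crank '[[[0,0,0],[1,0,0],4],[[0,0,0],[1,0,0],4]]' >/dev/null && python3 m.py && 
python3 -m crank '[[[0,0,0],[1,0,0],4],[[0,0,0],[1,0,0],4]]' >/dev/null && python3 m.py && 
python3 -m crank '[[[0,0,0],[1,0,0],4],[[0,0,0],[1,0,0],4]]' >/dev/null && python3 m.py
```

```text
t 7.72 yaw -25.91 Mz 0.26 F [ 6.3  0.6 -4.4]
t 7.97 yaw -27.91 Mz 0.21 F [ 6.4  0.6 -5.4]
t 8.22 yaw -29.92 Mz 0.266 F [ 7.1  0.5 -4.7]
t 8.47 yaw -31.91 Mz 0.293 F [ 7.1  0.4 -5.3]
t 8.72 yaw -33.91 Mz 0.257 F [ 7.2 -1.2 -5.3]
t 8.97 yaw -35.91 Mz 0.271 F [ 6.6 -0.6 -4.8]
t 9.22 yaw -37.91 Mz 0.26 F [ 6.7 -0.8 -5.6]
```

```bash

python3 -m crank '[[[0,0,0],[1,0,0],4],[[0,0,0],[1,0,0],4]]' >/dev/null; python3 m.py && 
python3 -m crank '[[[0,0,0],[1,0,0],4],[[0,0,0],[1,0,0],4]]' >/dev/null && python3 m.py && 
python3 -m crank '[[[0,0,0],[1,0,0],4],[[0,0,0],[1,0,0],4]]' >/dev/null && python3 m.py && 
python3 -m crank '[[[0,0,0],[1,0,0],4],[[0,0,0],[1,0,0],4]]' >/dev/null && python3 m.py && 
python3 -m crank '[[[0,0,0],[1,0,0],4],[[0,0,0],[1,0,0],4]]' >/dev/null && python3 m.py && 
python3 -m crank '[[[0,0,0],[1,0,0],4],[[0,0,0],[1,0,0],4]]' >/dev/null && python3 m.py && 
python3 -m crank '[[[0,0,0],[1,0,0],4],[[0,0,0],[1,0,0],4]]' >/dev/null && python3 m.py
```

```text
t 9.47 yaw -39.91 Mz 0.244 F [ 6.7 -0.6 -5.1]
t 9.72 yaw -41.91 Mz 0.25 F [ 7.8 -2.  -6. ]
t 9.97 yaw -43.91 Mz 0.256 F [ 7.6 -1.  -4.5]
t 10.22 yaw -45.91 Mz 0.222 F [ 6.4 -0.4 -5.1]
t 10.47 yaw -47.91 Mz 0.2 F [ 6.4 -0.9 -6.4]
t 10.72 yaw -49.91 Mz 0.273 F [ 7.2 -1.4 -6. ]
t 10.97 yaw -51.91 Mz 0.283 F [ 7.5 -0.7 -5.5]
```

```bash
python3 - <<'E'
from h import *
import cv2
d=get_image("wrist"); cv2.imwrite("pics/wrist4.png",d["pixels"][:,:,::-1])
E
```

```text
(no output)
```

View pics/wrist4.png

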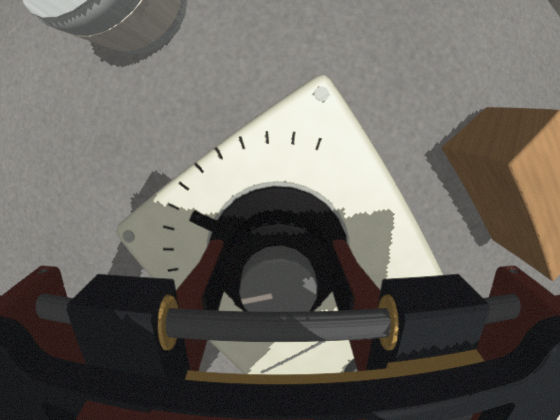

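The nib is still at (202,222) in the tool view, so nothing has slipped. Continuing.

```bash

python3 -m crank '[[[0,0,0],[1,0,0],4],[[0,0,0],[1,0,0],4]]' >/dev/null; python3 m.py && 
python3 -m crank '[[[0,0,0],[1,0,0],4],[[0,0,0],[1,0,0],4]]' >/dev/null && python3 m.py && 
python3 -m crank '[[[0,0,0],[1,0,0],4],[[0,0,0],[1,0,0],4]]' >/dev/null && python3 m.py && 
python3 -m crank '[[[0,0,0],[1,0,0],4],[[0,0,0],[1,0,0],4]]' >/dev/null && python3 m.py && 
python3 -m crank '[[[0,0,0],[1,0,0],4],[[0,0,0],[1,0,0],4]]' >/dev/null && python3 m.py && 
python3 -m crank '[[[0,0,0],[1,0,0],4],[[0,0,0],[1,0,0],4]]' >/dev/null && python3 m.py && 
python3 -m crank '[[[0,0,0],[1,0,0],4],[[0,0,0],[1,0,0],4]]' >/dev/null && python3 m.py
```

```text
t 11.28 yaw -53.91 Mz 0.223 F [ 7.1 -1.7 -5.9]
t 11.53 yaw -55.91 Mz 0.275 F [ 7.7 -1.3 -5.6]
t 11.78 yaw -57.91 Mz 0.239 F [ 7.  -2.1 -6.1]
t 12.03 yaw -59.91 Mz 0.293 F [ 7.9 -1.5 -5.5]
t 12.28 yaw -61.91 Mz 0.223 F [ 7.5 -1.5 -5.6]
t 12.53 yaw -63.91 Mz 0.273 F [ 7.8 -1.9 -5.5]
t 12.78 yaw -65.91 Mz 0.306 F [ 8.4 -2.3 -6.3]
```

```bash

python3 -m crank '[[[0,0,0],[1,0,0],4]]' >/dev/null; python3 m.py && 
python3 -m crank '[[[0,0,0],[1,0,0],4]]' >/dev/null && python3 m.py && 
python3 -m crank '[[[0,0,0],[1,0,0],4]]' >/dev/null && python3 m.py && 
python3 -m crank '[[[0,0,0],[1,0,0],4]]' >/dev/null && python3 m.py && 
python3 -m crank '[[[0,0,0],[1,0,0],4]]' >/dev/null && python3 m.py && 
python3 -m crank '[[[0,0,0],[1,0,0],4]]' >/dev/null && python3 m.py && 
python3 -m crank '[[[0,0,0],[1,0,0],4]]' >/dev/null && python3 m.py && 
python3 -m crank '[[[0,0,0],[1,0,0],4]]' >/dev/null && python3 m.py
```

```text
t 12.9 yaw -66.9 Mz 0.371 F [ 7.8 -1.9 -5. ]
```

```bash

python3 -m crank '[[[0,0,0],[0,0,0],4]]' >/dev/null; python3 m.py;python3 -m crank '[[[0,0,0],[0,0,0],4]]' >/dev/null; python3 m.py
python3 -m crank '[[[0,0,0],[1,0,0],4]]' >/dev/null; python3 m.py;python3 -m crank '[[[0,0,0],[0,0,0],4]]' >/dev/null; python3 m.py
```

```text
t 13.03 yaw -66.89 Mz 0.209 F [ 7.5 -2.2 -5.8]
t 13.15 yaw -66.89 Mz 0.21 F [ 8.3 -2.4 -5.8]
t 13.28 yaw -67.88 Mz 0.424 F [ 8.1 -1.6 -5.9]
t 13.4 yaw -67.88 Mz 0.19 F [ 7.7 -2.8 -6.3]
```

```bash

python3 -m crank '[[[0,0,0],[1,0,0],4]]' >/dev/null; python3 m.py;python3 -m crank '[[[0,0,0],[1,0,0],4]]' >/dev/null; python3 m.py
```

```text
t 13.53 yaw -68.87 Mz 0.44 F [ 7.7 -1.9 -7. ]
t 13.65 yaw -69.87 Mz 0.462 F [ 8.  -1.9 -5.7]
```

The torque stepped up (0.26 → 0.42) and keeps growing (0.44, 0.46) about 3–4° past contact. That is the stop, well short of forcing. Releasing.

```bash

python3 -m crank '[[[0,0,0],[0,0,0],5.8],[[0,0,0],[0,0,0],6.6],[[0,0,0],[0,0,0],7.4],[[0,0,0],[0,0,0],8.2]]'
python3 -m crank '[[[0,0,0],[0,0,0],8.2],[[-2,0,0],[0,0,0],8.2],[[-3,0,0],[0,0,0],8.2],[[-3,0,0],[0,0,0],8.2],[[-3,0,0],[0,0,0],8.2]]'
python3 -m crank '[[[0,0,0],[0,0,0],8.2]]'
python3 - <<'E'
from h import *
import cv2
rel([572.8,25.5,194])
d=get_image("wrist"); cv2.imwrite("pics/wrist5.png",d["pixels"][:,:,::-1])
E
```

```text
t: 14.15
ee_pos: [607.9, 142.1, 81.2]
orientation: [0.946, 1.356, -0.946]
ft_force: [-0.5, -0.2, -0.5]
width: 79.8
t: 14.78
ee_pos: [608.4, 142.1, 193.7]
orientation: [0.947, 1.355, -0.945]
ft_force: [0.2, 0.1, -0.3]
width: 82.0
t: 14.9
ee_pos: [610.1, 142.4, 195.1]
orientation: [0.949, 1.351, -0.941]
ft_force: [-0.5, 0.0, -0.6]
width: 82.3
tool shift cm [ 0.066 -7.537  9.688]
x axis [ 0.006  0.001 -1.   ] jaw yaw deg -69.82 q [0.21  0.454 1.652 0.    1.029 1.429]
t 14.9 pos [610.1 142.4 195.1] F [-0.5  0.  -0.6] M [-0.018  0.016  0.011] w 82.3
```

View pics/wrist5.png

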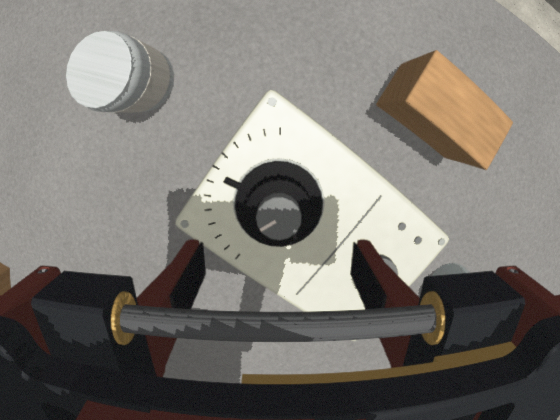

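```bash

python3 -m crank '[[[0,-3.7,4.8],[0,0,0],8],[[0,-3.7,4.8],[0,0,0],4],[[0,0,0],[0,0,0],0],[[0,0,0],[0,0,0],0],[[0,0,0],[0,0,0],0]]'
python3 -m crank '[[[0,0,0],[0,0,0],0],[[0,0,0],[0,0,0],0]]'
python3 - <<'E'
from h import *
import cv2
rel([572.7,25.5,97])
d=get_image("wrist"); cv2.imwrite("pics/wrist6.png",d["pixels"][:,:,::-1])
d=get_image("top"); cv2.imwrite("pics/top6.png",cv2.resize(d["pixels"][170:285,195:335,::-1],None,fx=5,fy=5,interpolation=2))
d=get_image("scene"); cv2.imwrite("pics/scene6.png",cv2.resize(d["pixels"][135:275,220:360,::-1],None,fx=4,fy=4,interpolation=2))
E
```

```text
t: 15.58
ee_pos: [572.1, 27.4, 190.8]
orientation: [0.945, 1.356, -0.945]
ft_force: [-0.2, 0.5, 0.5]
width: 43.2
t: 15.82
ee_pos: [572.0, 27.1, 191.0]
orientation: [0.945, 1.356, -0.945]
ft_force: [0.1, 0.3, -0.2]
width: 23.6
tool shift cm [9.405 0.013 0.175]
x axis [-0.  0. -1.] jaw yaw deg -69.75 q [0.027 0.386 1.773 0.    0.983 1.244]
t 15.82 pos [572.   27.1 191. ] F [ 0.1  0.3 -0.2] M [-0.023  0.05   0.036] w 23.6
```

View pics/wrist6.png

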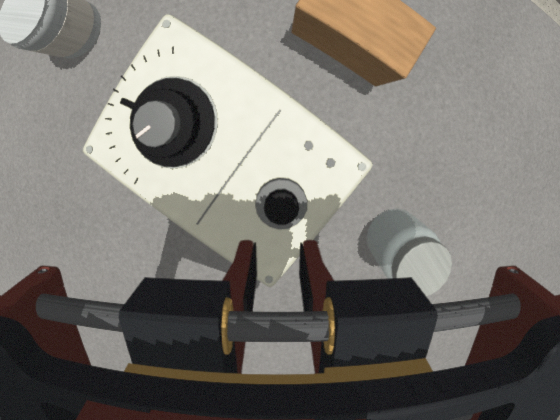

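View pics/scene6.png

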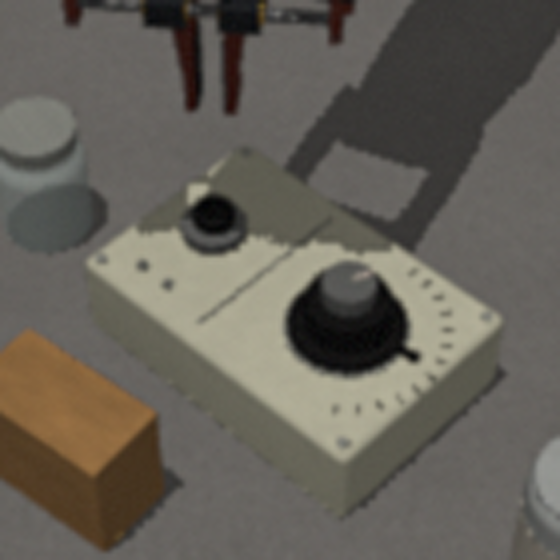

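View pics/top6.png

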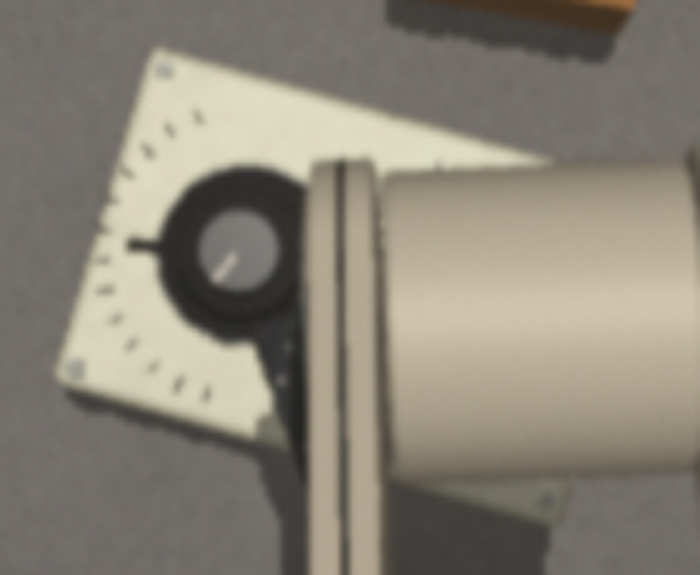

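In the top view the nib has turned to (130,244) zoomed. The inner mark is unchanged ((213,282)–(235,252)). In the wrist view the button top is at (282,207).

```bash
python3 -m crank '[[[2,0,0],[0,0,0],0],[[2,0,0],[0,0,0],0],[[2,0,0],[0,0,0],0],[[1,0,0],[0,0,0],0],[[0,0,0],[0,0,0],0]]'
python3 - <<'E'
from h import *
import cv2
d=get_image("wrist");V=d["view"];f=d["mtx"][0,0];c0=d["mtx"][:2,2];c=-V[:3,:3].T@V[:3,3]
cv2.imwrite("pics/wrist7.png",d["pixels"][:,:,::-1])
# earlier picture: camera then was 70 mm higher, same orientation
o=get_obs(); c2=c+np.array([572.0,27.1,191.0])-o["ee_pos"]
v=np.array((282,207))-c0;r=np.hypot(*v);th=r/f;w=V[:3,:3].T@np.r_[np.sin(th)*v/r,np.cos(th)]
print("button",(c2+w*(94-c2[2])/w[2]).round(1))
rel([572.7,25.5,96])
E
```

```text
t: 16.6
ee_pos: [571.6, 26.4, 120.7]
orientation: [0.945, 1.357, -0.947]
ft_force: [-0.5, 0.2, 0.6]
width: 0.6
button [574.8  24.8  94. ]
tool shift cm [2.534 0.031 0.108]
x axis [ 0.  0. -1.] jaw yaw deg -69.81 q [0.025 0.483 1.814 0.    0.844 1.244]
t 16.65 pos [572.   26.4 121.3] F [-0.5 -0.6  1.4] M [ 0.033 -0.01  -0.035] w 0.6
```

View pics/wrist7.png

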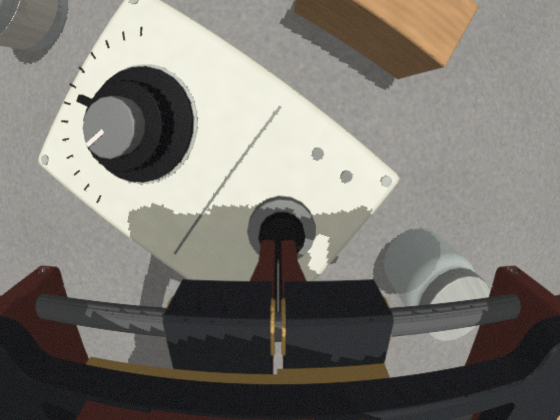

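```bash
python3 -m crank '[[[1,0.08,0.16],[0,0,0],0],[[1,0,0],[0,0,0],0],[[0.3,0,0],[0,0,0],0],[[0,0,0],[0,0,0],0]]'
python3 -m crank '[[[0.2,0,0],[0,0,0],0],[[0.2,0,0],[0,0,0],0],[[0.2,0,0],[0,0,0],0],[[0,0,0],[0,0,0],0]]'
python3 -c "
from h import *
rel([573.3,25.2,86])"
```

```text
t: 17.15
ee_pos: [573.0, 25.2, 97.8]
orientation: [0.946, 1.356, -0.946]
ft_force: [0.5, -0.1, 0.5]
width: 0.6
t: 17.65
ee_pos: [573.4, 25.2, 92.4]
orientation: [0.946, 1.355, -0.946]
ft_force: [-0.8, -0.4, 4.1]
width: 0.5
tool shift cm [ 0.64  -0.008 -0.006]
x axis [ 0.  0. -1.] jaw yaw deg -69.81 q [ 0.023  0.529  1.824 -0.     0.789  1.242]
t 17.65 pos [573.4  25.2  92.4] F [-0.8 -0.4  4.1] M [ 0.046  0.123 -0.007] w 0.5
```

```bash
python3 -m crank '[[[0.2,0,0],[0,0,0],0],[[0.2,0,0],[0,0,0],0],[[0.1,0,0],[0,0,0],0],[[0,0,0],[0,0,0],0]]'
python3 -m crank '[[[0.1,0,0],[0,0,0],0],[[0,0,0],[0,0,0],0]]'
```

```text
t: 18.15
ee_pos: [573.4, 25.2, 87.5]
orientation: [0.946, 1.355, -0.946]
ft_force: [-1.5, -0.5, 7.5]
width: 0.4
t: 18.4
ee_pos: [573.4, 25.2, 86.6]
orientation: [0.946, 1.355, -0.946]
ft_force: [-1.7, 0.2, 7.8]
width: 0.6
```

```bash
python3 -m crank '[[[0.06,0,0],[0,0,0],0],[[0,0,0],[0,0,0],0]]'
python3 -m crank '[[[0.04,0,0],[0,0,0],0],[[0,0,0],[0,0,0],0]]'
```

```text
t: 18.65
ee_pos: [573.4, 25.2, 86.3]
orientation: [0.946, 1.355, -0.945]
ft_force: [-4.1, -0.4, 10.3]
width: 0.5
t: 18.9
ee_pos: [573.4, 25.2, 86.3]
orientation: [0.946, 1.355, -0.945]
ft_force: [-4.2, 0.5, 14.2]
width: 0.6
```

The button is bottomed: TCP stays at 86.3 while the force rises to 14 N. Letting go.

```bash
python3 -m crank '[[[-0.4,0,0],[0,0,0],0],[[-0.6,0,0],[0,0,0],0],[[-2,0,0],[0,0,0],0],[[-4,0,0],[0,0,0],0],[[-4,0,0],[0,0,0],0]]'
python3 -m crank '[[[0,-4,0],[0,0,0],0],[[0,-5,0],[0,0,0],0],[[0,-5,0],[0,0,0],0],[[0,-5,0],[0,0,0],0],[[0,0,0],[0,0,0],0]]'
python3 - <<'E'
from h import *
import cv2
rel([573.3,25.2,86])
for n in ("top","scene","wrist"):
    d=get_image(n); cv2.imwrite(f"pics/{n}8.png",d["pixels"][:,:,::-1])
    if n=="top": cv2.imwrite("pics/topz8.png",cv2.resize(d["pixels"][170:285,195:335,::-1],None,fx=5,fy=5,interpolation=2))
E
```

```text
t: 19.52
ee_pos: [572.6, 25.1, 195.6]
orientation: [0.945, 1.357, -0.947]
ft_force: [-0.0, -0.7, 0.6]
width: 0.2
t: 20.15
ee_pos: [391.3, -40.8, 194.6]
orientation: [0.946, 1.357, -0.948]
ft_force: [0.1, -1.0, -0.0]
width: 0.5
tool shift cm [10.816 19.389  0.066]
x axis [-0.003  0.    -1.   ] jaw yaw deg -69.9 q [-0.134  0.121  2.136 -0.     0.888  1.086]
t 20.15 pos [391.3 -40.8 194.6] F [ 0.1 -1.  -0. ] M [-0.005 -0.006 -0.015] w 0.5
```

View pics/top8.png

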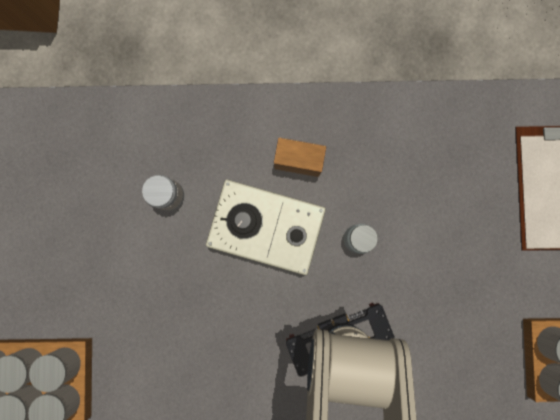

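View pics/topz8.png

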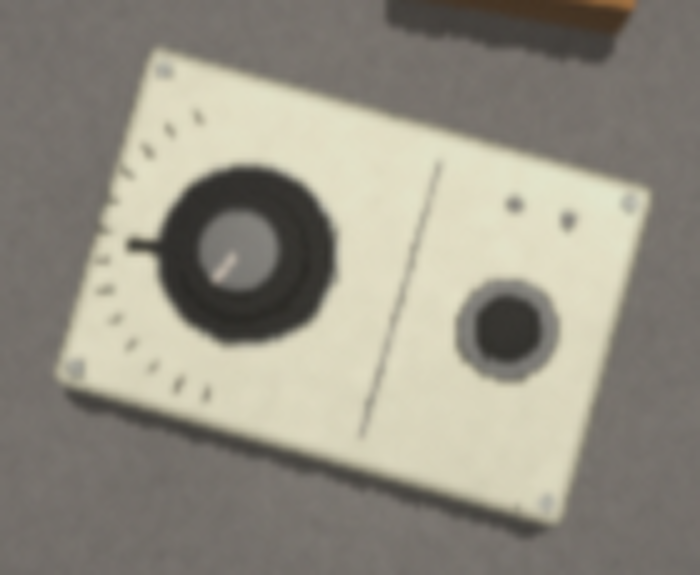

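View pics/scene8.png

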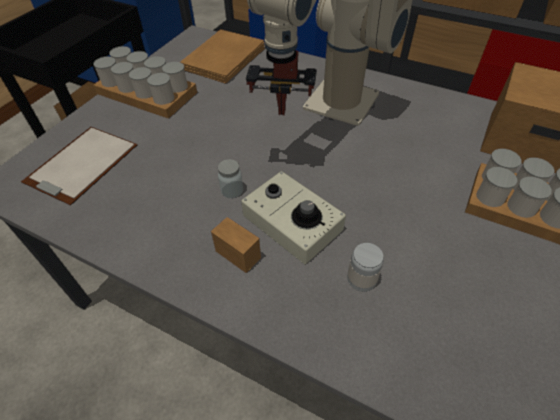

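Everything is in place: the ring nib is held, the inner mark unchanged, the button out, the bystanders unmoved and the arm clear.

```bash
python3 -c "
from workcell import *
print(close_job())"
```

```text
the job is handed in; nothing more can be done
None
```

The ring is turned clockwise onto its spring stop and left there, and the confirm button has been pressed fully in and released. The job is handed in at about 20 s of the 61 s allowed.

- **Ring:** I turned it about 76° clockwise. The turning torque ran at about 0.25 N m. At about 73° it stepped up to 0.37–0.42 N m, then grew to 0.46 N m over the next 2°. That is about +0.2 N m over friction, under the +0.5 N m limit, and I stopped and let go there. Torque dropped to about 0.2 N m whenever the tool paused, so I judged the stop from the readings while turning. The nib did not move after release.
- **Confirm button:** The fingertip stopped at 86.3 mm (86 mm expected) while the force rose from 8 N to 14 N, so it was fully in. I then lifted off. In the last pictures it looks the same as at the start; I had no direct reading of its travel.
- **Other checks:** In the top view the inner knob's white line is in the same place as at the start. The tin, jar and carton have not moved. The arm is clear and reads about zero force. No check failed. The camera estimates of the button's position differed by 2–5 mm; the worst came from a view with the button partly hidden.

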